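# Lay the carving block down against its stop

## Robot

A 7-joint arm with a two-finger parallel gripper is mounted at the origin on the work surface. World frame = base frame: x ahead of the robot, y to its left, z up, the work surface at z = 0. Lengths are in mm, angles in degrees, forces in N, time in s.
With the tool pointing down it reaches from about 425 to 975 mm from the base axis. Payload 16.7 kg.
Tool frame: the origin (TCP) lies on the centre line of the jaws, within the pads' length; the fingertips stand r.tcp_to_tips ahead of it and the grasp point (between the pads) lies 5 mm behind it (r.tcp_to_tips is the distance from the TCP to the fingertips, in mm); z points along the fingers, x is the direction in which the jaws open and shut, and the axes are right-handed (so a half turn about z gives the same grasp; the last joint's range is limited). The gripper opens to 85 mm and grips with 20 to 120 N. Pads are 22 mm wide; open, the fingers measure 114 mm over their backs; the gripper's body (76 mm by 85 mm) begins 54 mm behind the grasp point. The pads swing forward as they close: fully open they stand 13 mm farther back than shut.
Start: joints at [56.121, 24.414, 4.234, 92.017, -1.954, 63.644, -3.845], TCP at [288.573, -610.165, 221.602] pointing down, gripper open.
Joint ranges: [-163.25, 163.25], [-28.42, 122.38], [-70.27, 78.77], [12.13, 141.07], [-58.53, 238.53], [9.26, 117.41], [-156.51, 156.51]. Speed limits (degrees/s): [108.29, 108.29, 136.94, 136.94, 172.46, 172.46, 172.46].

## Interface

Orientations are given as a 3x3 rotation matrix whose columns are the frame's x, y, z axes.
In Python, from cell import r, cams, workorder gives the robot as it stands. The module is installed in compiled form; this text tells all that it offers.
- The arm moves only by the tool send_rows, never from a script. Its argument "rows" is a list of rows, each a list of 7 numbers: the turn, a rotation vector about the tool's x, y, z in rad, then the shift along the tool's x, y, z in mm, then the opening, from 0 (shut) to 1 (fully open). A call has 1 to 12 rows; each row shifts and turns the commanded pose from where the row before left it, along the tool's axes as they then stand; what a row does not reach is not made up. A row lasts 1/12 s, in which the tool goes at most 41.7 mm and 7.16 degrees, less where a joint would pass 70% of its speed; a pose out of reach is approached as far as the arm can. A call with a gripper value outside its range is refused whole. The fingers move at their own pace and stop on an object; "grip_force" is the grip in N (left out, the last holds). Time passes only in rows, so rows that do not move let the fingers close. It gives the time, the measured TCP pose, the force and the opening at its end, in the units of the state.
- r.read_state(): the state, without advancing time (a new reading comes with each control period).
- cams.get_image(name): name is "scene" or "top"; returns a dict with "pixels" (384x512x3 uint8, blue, green, red), "intrinsics" (3x3 intrinsics, pixels), "rvec" (rotation vector, rad) and "tvec" (3), from world to camera coordinates, as OpenCV has them. Camera axes: x right, y down, z forward; pixel columns grow to the right and rows downward; lengths in mm; the calibration is good to about 2 mm. A picture is of the moment at which its call begins. There is no depth.
- workorder.close_job(): hands the job in, once; it reports no verdict.
The state is a dict: "clock": time; "joints": joint angles; "joint_vel": joint speeds; "joint_efforts": joint torques, N m; "position": TCP position; "tcp_rot": TCP orientation; "ft_force": force on the tool from outside, world axes, zero at the start; "wrist_torque": the same for the moment, N m; "finger_gap": finger opening in mm.
Only numpy, scipy, OpenCV 4.12 (cv2) and the standard library are available. Lean on these libraries where they do the work, as an engineer would, in place of code of your own. Each camera call takes 0.05 s, during which the arm holds its last target.

## Task

On the jeweller's bench, tip the tall wooden carving block over onto its broad side on the grey board, so that it falls towards the aluminium stop and comes to lie short of it. Then slide it up until its whole end sits square against the stop, press it there steadily for a second with about 14 N (the stop is only tacked on and must never take 20 N), and back away, leaving the block lying flush against the stop and the things around undisturbed.

Things in the scene. Friction and masses are not known exactly. Their poses are not given: they have to be found in the camera images.
- board: Flat grey composite bench board, fixed, 360 x 220 mm, 12 mm thick, lying on the bench. Origin: centre of its underside; x runs along its length from the standing block to the stop, z up.
- stop: Aluminium bar fixed across the board near its +x end, 18 mm thick (its x), 200 mm long (its y), 35 mm high above the board. Origin: middle of its underside, on the board's top; x points as the board's x. It is rigid; a block that meets it askew can jam on one corner until pushed on the side that lags.
- stop_face (a point): Middle of the lower edge of the stop's face that looks at the block (9 mm before the stop's origin, on the board's top); axes as the stop's.
- block: Light-wood block, 64 mm thick (x), 100 wide (y), 160 tall (z), 0.35 to 0.7 kg, starting on end on the board, x towards the stop within 0.12 rad. Origin: centre of its foot. Balance point 80 mm up; pushed lower it may slide, pushed high it tips, and falls by itself past 0.4 rad. Lying as wanted: z to the stop, x down. Sliding takes 2 to 5 N, on top of what presses on the stop.
- block_top (a point): Centre of the block's 64 x 100 mm upper end, 160 mm along z from its origin; this end must finally lie flush against the stop.
- wax_figure: Bystander: small yellow wax figure, 38 mm wide, 53 mm tall, standing beside the board. Origin: centre of its foot.
- jar: Bystander: clear jar with black lid, 52 mm wide, 62 mm tall, standing beside the board. Origin: centre of its foot.
- anvil: Bystander: steel bench anvil plate, 60 x 60 x 20 mm, lying on the bench past the stop. Origin: centre of its underside.

How it is judged:
By the outcome, as a careful person would: the job done as asked, in the order asked, and still so for the second after the job is handed in, with the robot touching nothing.
It also fails if it takes over 72 s, if anything falls off the work surface, if the arm or the gripper's body presses on something with over 40 N, if the wrist force passes 120 N, or if a joint passes its speed limit or range.

## Working session

There is one attempt and no reset: what is moved stays moved. The work goes in short steps, Python scripts to look and compute and a tool call to move; the robot and the scene stay as the last step left them, time stands still between calls to the robot, and variables do not carry over. Pictures are saved under pics/ and viewed, and the job is handed in when it is done.

Besides the shell and the picture viewer there is one more tool, called after "Call:" as a command line: name --pt "numbers of a row" for each row, then --argument value for the rest. send_rows: Moves the arm, as the interface text tells. Its arguments: {"type":"object","properties":{"rows":{"type":"array"},"grip_force":{"type":"number"}},"required":["rows"]}

```bash
mkdir -p pics; cat > h.py <<'E'
import numpy as np,cv2
from cell import r,cams,workorder
def snap(n,f):
    d=cams.get_image(n); cv2.imwrite('pics/'+f,d['pixels']); np.savez('pics/'+f+'.npz',**{k:np.array(v) for k,v in d.items()}); return d
def ray(d,uv,z):
    R=cv2.Rodrigues(np.array(d['rvec'],float))[0];t=np.array(d['tvec'],float).ravel();K=np.array(d['intrinsics'])
    c=-R.T@t; v=R.T@np.linalg.inv(K)@np.array([uv[0],uv[1],1.]); return c+v*(z-c[2])/v[2]
def proj(d,P):
    return cv2.projectPoints(np.array(P,float).reshape(-1,3),np.array(d['rvec'],float),np.array(d['tvec'],float),np.array(d['intrinsics'],float),None)[0].reshape(-1,2)
E
python3 - <<'E'
from h import *
for n in('scene','top'):
    d=snap(n,n+'0.png'); R=cv2.Rodrigues(np.array(d['rvec']))[0]; print(n,-R.T@np.array(d['tvec']).ravel(),R.round(2).tolist(),d['intrinsics'])
print(r.read_state(),r.tcp_to_tips)
E
```

```text
scene [ 944.86672188 -347.6330784   855.25119431] [[0.75, 0.66, 0.01], [0.52, -0.58, -0.63], [-0.41, 0.48, -0.78]] [[428.71205904   0.         263.20670666]
 [  0.         428.71205904 194.18039819]
 [  0.           0.           1.        ]]
top [ 401.67521388   82.68811544 1054.42114148] [[0.02, -1.0, -0.02], [-0.98, -0.02, -0.19], [0.19, 0.03, -0.98]] [[479.50028261   0.         258.04439754]
 [  0.         479.50028261 198.74027788]
 [  0.           0.           1.        ]]
{'clock': 0.1, 'joints': array([56.11978425, 24.44526743,  4.23208308, 92.04690918, -1.95483628,
       63.64471858, -3.84514558]), 'joint_vel': array([-0.04085163, -0.06473254,  0.02329039, -0.09676548, -0.00048408,
       -0.07251376, -0.15418982]), 'joint_efforts': array([ 1.15818894e-02, -9.51521587e+01,  3.77268165e+00, -4.64403605e+01,
        1.96504220e-02,  6.36893150e-03,  1.43976526e-04]), 'position': array([ 288.43830819, -609.8593065 ,  221.00309365]), 'tcp_rot': array([[ 4.27532603e-01, -9.03999768e-01, -5.41515066e-04],
       [-9.03999226e-01, -4.27532941e-01,  9.91526716e-04],
       [-1.12785545e-03,  6.56192030e-05, -9.99999362e-01]]), 'ft_force': array([-1.06447208, -0.22280631, -0.49795671]), 'wrist_torque': array([ 0.02456784, -0.03640761,  0.0350205 ]), 'finger_gap': 85.40841011254001} 14.0
```

View pics/scene0.png

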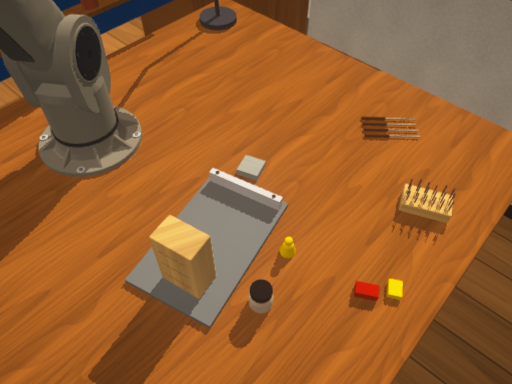

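View pics/top0.png

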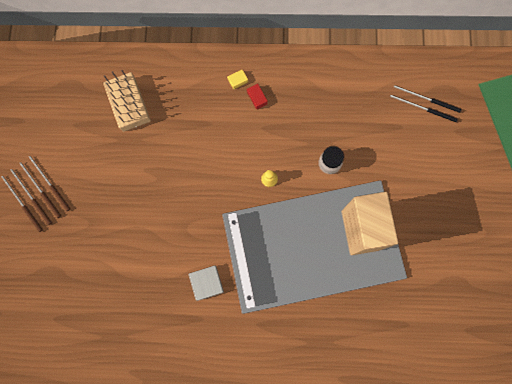

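```bash
python3 - <<'E'
import cv2
a=cv2.imread('pics/top0.png')[165:325,180:420]; cv2.imwrite('pics/c1.png',cv2.resize(a,None,fx=3.33,fy=3.33,interpolation=cv2.INTER_CUBIC))
a=cv2.imread('pics/scene0.png')[160:330,120:300]; cv2.imwrite('pics/c2.png',cv2.resize(a,None,fx=3.5,fy=3.5,interpolation=cv2.INTER_CUBIC))
E
```

```text
(no output)
```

View pics/c1.png

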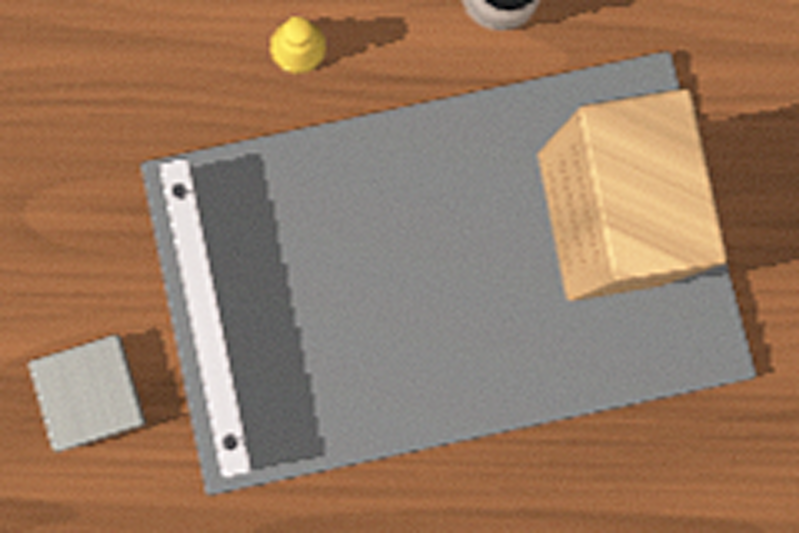

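View pics/c2.png

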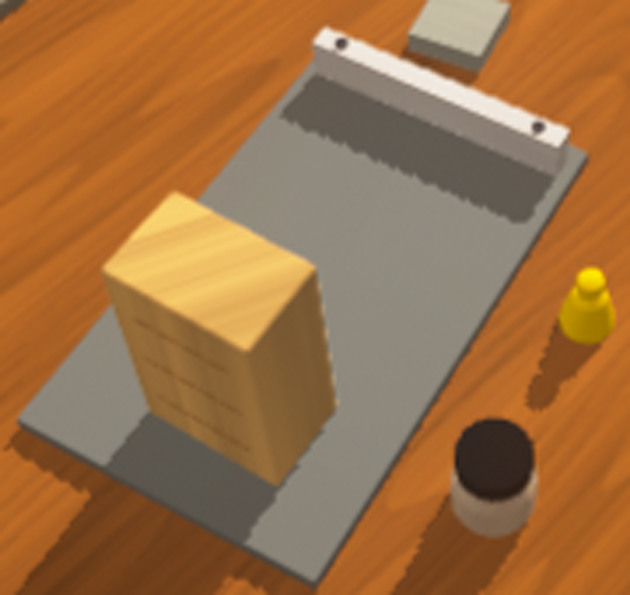

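```bash
cat > fit.py <<'E'
from h import *
from scipy.optimize import least_squares
def c1(p): return ((np.array(p)+.5)/3.33-.5+[180,165])
def c2(p): return ((np.array(p)+.5)/3.5-.5+[120,160])
T=dict(np.load('pics/top0.png.npz'));S=dict(np.load('pics/scene0.png.npz'))
def W(q,P,z0=0):
    c,s=np.cos(q[2]),np.sin(q[2]);P=np.array(P,float);return np.c_[q[0]+c*P[:,0]-s*P[:,1],q[1]+s*P[:,0]+c*P[:,1],P[:,2]+z0]
def fit(obs,q0,z0=0):
    f=lambda q:np.concatenate([(proj(d,W(q,[p for p,_ in o],z0))-np.array([u for _,u in o])).ravel() for d,o in obs])
    s=least_squares(f,q0,x_scale=[10,10,.1]);return s.x,np.abs(s.fun).reshape(-1,2).round(1).tolist()
if __name__=='__main__':
    b=[(T,[((180,-110,12),c1((142,162))),((180,110,12),c1((207,493))),((-180,110,12),c1((755,376))),((-180,-110,12),c1((670,53)))]),
     (S,[((180,-110,12),c2((587,155))),((-180,-110,12),c2((315,583))),((-180,110,12),c2((22,422)))])]
    q,e=fit(b,[500,0,1.5]);print('board',q,e)
    s=[(T,[((9,-100,35),c1((160,162))),((-9,-100,35),c1((188,158))),((-9,100,35),c1((249,472))),((9,100,35),c1((222,477)))]),
       (S,[((9,100,35),c2((326,28))),((-9,100,35),c2((314,46))),((-9,-100,35),c2((562,146))),((9,-100,35),c2((570,130)))])]
    qs,e=fit(s,[500,150,1.5],12);print('stop',qs,e)
    k=[(T,[((32,-50,160),c1((580,108))),((-32,-50,160),c1((690,90))),((-32,50,160),c1((725,266))),((32,50,160),c1((612,280))),((32,-50,0),c1((540,153))),((32,50,0),c1((570,300)))]),
       (S,[((32,50,160),c2((175,192))),((-32,50,160),c2((103,270))),((-32,-50,160),c2((247,350))),((32,-50,160),c2((316,268))),((-32,50,0),c2((150,410))),((-32,-50,0),c2((277,486))),((32,-50,0),c2((336,408)))])]
    qk,e=fit(k,[500,-50,1.5],12);print('block',qk,e)
    def loc(p):
        d=np.array(p)-q[:2];c,s_=np.cos(q[2]),np.sin(q[2]);return c*d[0]+s_*d[1],-s_*d[0]+c*d[1]
    print('deg',np.degrees([q[2],qs[2],qk[2]]),'stop in board',loc(qs[:2]),'block',loc(qk[:2]))
    print('wax',ray(T,[269,180],10),'jar',ray(T,[332,155],62))
E
python3 fit.py
```

```text
board [499.87140738  -9.49108545   1.80270881] [[0.3, 0.4], [0.1, 0.5], [0.9, 0.1], [0.2, 1.2], [1.2, 0.9], [0.4, 0.1], [1.5, 1.1]]
stop [463.59323849 143.339769     1.80224203] [[0.0, 0.3], [0.1, 0.3], [0.7, 0.4], [0.3, 0.1], [0.3, 0.7], [0.1, 1.2], [0.5, 0.4], [0.6, 0.2]]
block [ 533.53790473 -111.03270458    1.74678648] [[0.1, 0.9], [0.7, 0.7], [1.2, 0.6], [0.6, 0.5], [0.7, 0.4], [1.2, 0.7], [0.2, 1.6], [1.3, 0.8], [0.3, 0.8], [0.7, 0.8], [0.4, 0.3], [0.2, 0.5], [1.0, 0.3]]
deg [103.28760622 103.26086214 100.0834933 ] stop in board (np.float64(157.0775065218453), np.float64(0.18042739670899977)) block (np.float64(-106.5610906410311), np.float64(-9.426951841269055))
wax [642.41800858  88.90266112  10.        ] jar [687.78647685 -44.81136226  62.        ]
```

The views agree to about 1 px. The board runs at 103.3°, the stop face is at board x = 148, and the block is at board x = −106.6, turned 100.1°. Tipping it should leave its end about 62 mm short of the stop. I'll move behind the block first.

Call:
send_rows --pt "0 0 0 -21.4 -34.2 0 0.6" --pt "0 0 0 -21.4 -34.2 0 0.6" --pt "0 0 0 -21.4 -34.2 0 0.6" --pt "0 0 0 -21.4 -34.2 0 0.6" --pt "0 0 0 -21.4 -34.2 0 0.6" --pt "0 0 0 -21.4 -34.2 0 0.6" --pt "0 0 0 -21.4 -34.2 0 0.6" --pt "0 0 0 -21.4 -34.2 0 0.6" --pt "0 0 0 -21.4 -34.2 0 0.6" --pt "0 0 0 -21.4 -34.2 0 0.6" --pt "0 0 0 -21.4 -34.2 0 0.6"

```text
clock: 1.02
position: [528.6, -234.7, 221.6]
tcp_rot: [[0.427, -0.904, -0.0], [-0.904, -0.427, 0.0], [-0.0, 0.0, -1.0]]
ft_force: [0.7, -0.8, 0.7]
finger_gap: 51.0
```

Call:
send_rows --pt "0 0 -0.119 0 0 0 0.6" --pt "0 0 -0.119 0 0 0 0.6" --pt "0 0 -0.119 0 0 0 0.6" --pt "0 0 -0.119 0 0 0 0.6" --pt "0 0 -0.119 0 0 0 0.6" --pt "0 0 -0.119 0 0 0 0.6" --pt "0 0 -0.119 0 0 0 0.6" --pt "0 0 -0.119 0 0 0 0.6" --pt "0 0 -0.119 0 0 0 0.6" --pt "0 0 -0.119 0 0 0 0.6" --pt "0 0 -0.119 0 0 0 0.6"

```text
clock: 1.93
position: [527.8, -236.5, 221.3]
tcp_rot: [[0.983, 0.185, -0.0], [0.185, -0.983, 0.0], [-0.0, -0.0, -1.0]]
ft_force: [-0.2, -0.3, 0.2]
finger_gap: 51.3
```

```bash
cat > st.py <<'E'
from h import *
from fit import *
s=r.read_state();R=s['tcp_rot'];x=R[:,0];p=s['position']
q=[499.87,-9.49,1.8027];c,sn=np.cos(q[2]),np.sin(q[2]);d=p[:2]-q[:2]
f=s['ft_force']
print('t',s['clock'],'pos',p.round(1),'xang',np.degrees(np.arctan2(x[1],x[0])).round(2),'z',R[:,2].round(3),'board xy',np.round([c*d[0]+sn*d[1],-sn*d[0]+c*d[1]],1),'F along,lat,z',np.round([c*f[0]+sn*f[1],-sn*f[0]+c*f[1],f[2]],1),'tq',s['wrist_torque'].round(2),'gap',round(s['finger_gap'],1),'J',s['joints'].round(0))
E
python3 st.py
```

```text
t 1.9333 pos [ 527.8 -236.5  221.3] xang 10.65 z [-0.  0. -1.] board xy [-227.4   25. ] F along,lat,z [-0.3  0.3  0.2] tq [-0.02 -0.03 -0.03] gap 51.3 J [ 33.  17. -19. 104.   6.  61.  23.]
```

Call:
send_rows --pt "0 0 0.01 9.3 -10 19.7 0.6" --pt "0 0 0 9.3 -10 19.7 0.6" --pt "0 0 0 9.3 -10 19.7 0.6" --pt "0 0 0 0 0 0 0.6" --pt "0 0 0 0 -7 0 0.6" --pt "0 0 0 0 -7 0 0.6" --pt "0 0 0 0 -7 0 0.6" --pt "0 0 0 0 -7 0 0.6" --pt "0 0 0 0 0 0 0.6"

```text
clock: 2.68
position: [545.6, -173.1, 163.4]
tcp_rot: [[0.985, 0.17, 0.001], [0.17, -0.985, -0.0], [0.001, 0.0, -1.0]]
ft_force: [1.4, -0.2, 0.7]
finger_gap: 51.2
```

```bash
python3 st.py; python3 -c "
from h import *
a=[snap(n,n+'1.png')['pixels'] for n in('scene','top')]
cv2.imwrite('pics/c3.png',np.hstack([cv2.resize(a[0][110:350,90:290],(400,480)),cv2.resize(a[1][120:360,220:420],(400,480))]))"
```

```text
t 2.6833 pos [ 545.6 -173.1  163.4] xang 9.81 z [ 0.001 -0.    -1.   ] board xy [-169.8   -6.9] F along,lat,z [-0.5 -1.3  0.7] tq [0.03 0.01 0.03] gap 51.2 J [ 27.  20. -20. 108.   8.  54.  14.]
```

View pics/c3.png

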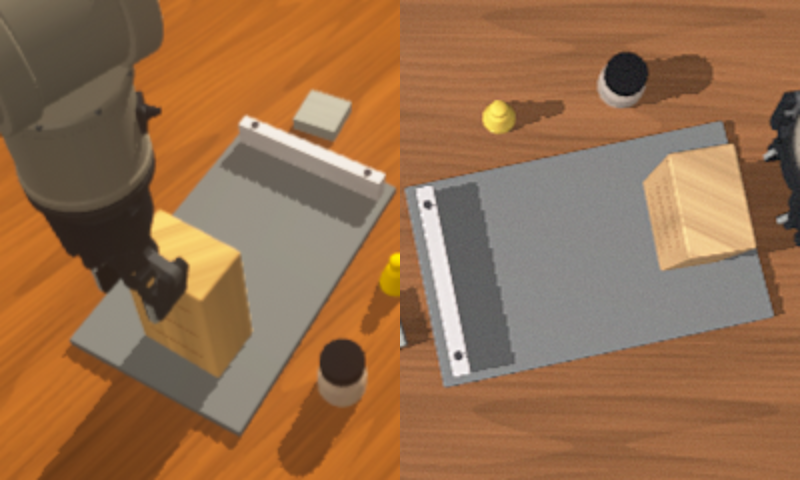

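The fingers are behind the block, about 20 mm off and centred on it, in both pictures. I'll push gently now.

Call:
send_rows --pt "0 0 0 0 -5 0 0.6" --pt "0 0 0 0 -4 0 0.6" --pt "0 0 0 0 -4 0 0.6" --pt "0 0 0 0 -4 0 0.6" --pt "0 0 0 0 -4 0 0.6" --pt "0 0 0 0 -4 0 0.6" --pt "0 0 0 0 -4 0 0.6" --pt "0 0 0 0 -4 0 0.6" --pt "0 0 0 0 -4 0 0.6"

```text
clock: 3.53
position: [539.3, -137.7, 162.5]
tcp_rot: [[0.986, 0.169, 0.0], [0.169, -0.986, 0.0], [0.0, -0.0, -1.0]]
ft_force: [-0.1, 0.5, 0.2]
finger_gap: 51.5
```

```bash
python3 st.py; python3 -c "
from h import *
a=[snap(n,n+'2.png')['pixels'] for n in('scene','top')]
cv2.imwrite('pics/c4.png',np.hstack([cv2.resize(a[0][110:350,90:290],(400,480)),cv2.resize(a[1][120:360,220:420],(400,480))]))"
```

```text
t 3.5333 pos [ 539.3 -137.7  162.5] xang 9.74 z [ 0.  0. -1.] board xy [-133.8   -8.9] F along,lat,z [ 0.5 -0.   0.2] tq [-0.02 -0.05 -0.01] gap 51.5 J [ 25.  18. -21. 110.   8.  53.  10.]
```

View pics/c4.png

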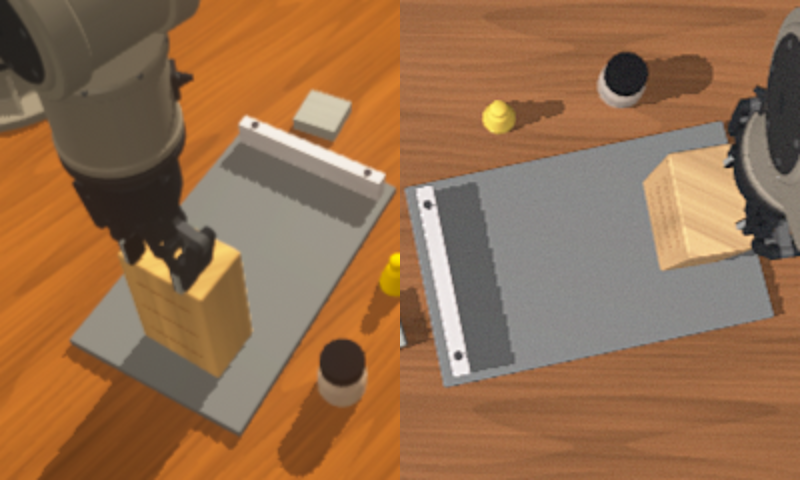

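```bash
python3 - <<'E'
from h import *
d=dict(np.load('pics/scene2.png.npz'));s=r.read_state();p=s['position'];R=s['tcp_rot']
for sx in(-1,1):
  for z in(0,14): print(sx,z,proj(d,p+R@[sx*27,0,z])[0].round(1))
blk=np.array([533.5,-111]);u=np.array([-.175,.985]);v=np.array([-.985,-.175])
for a in(-50,50): print('back top',a,proj(d,[*(blk-32*u+a*v),172])[0].round(1))
a=d['pixels'][190:290,120:220];cv2.imwrite('pics/c5.png',cv2.resize(a,None,fx=6,fy=6,interpolation=cv2.INTER_CUBIC))
E
```

```text
-1 0 [160.3 242.4]
-1 14 [161.5 246.3]
1 0 [182.7 255.5]
1 14 [183.7 259.4]
back top -50 [189.9 260.4]
back top 50 [147.7 235.9]
```

View pics/c5.png

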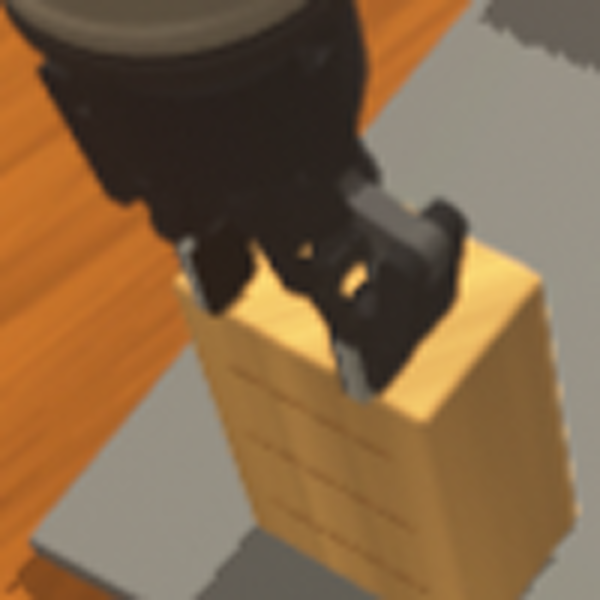

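```bash
python3 - <<'E'
from h import *
a=[cv2.imread(f'pics/scene{i}.png')[200:310,140:230] for i in (1,2)]
b=[cv2.imread(f'pics/top{i}.png')[180:270,330:420] for i in (1,2)]
cv2.imwrite('pics/c6.png',np.vstack([np.hstack([cv2.resize(x,(400,300),interpolation=cv2.INTER_CUBIC) for x in k]) for k in(a,b)]))
E
```

```text
(no output)
```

View pics/c6.png

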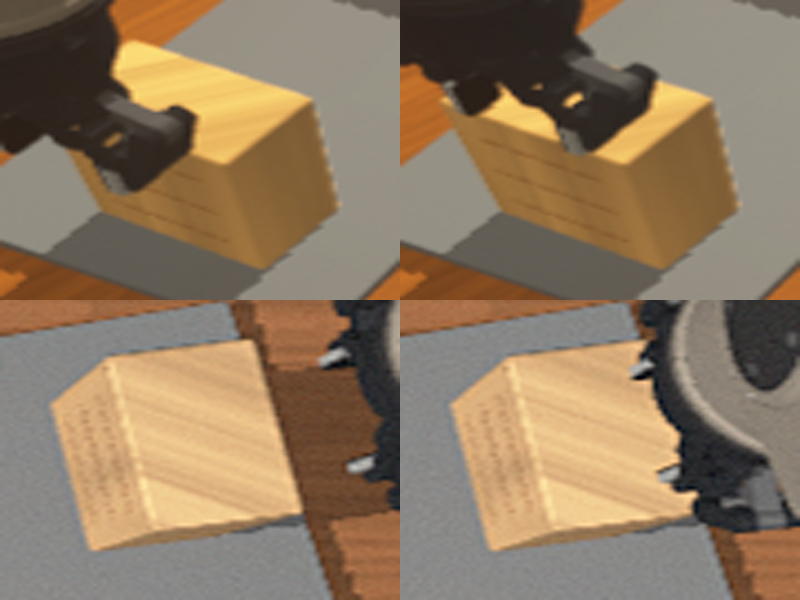

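```bash
python3 - <<'E'
from h import *
for k,st,tt in((2,(140+175/4.444,200+150/2.727),(330+235/4.444,180+74/3.333)),(1,(140+120/4.444,200+190/2.727),(330+325/4.444,180+60/3.333))):
    S=dict(np.load(f'pics/scene{k}.png.npz'));T=dict(np.load(f'pics/top{k}.png.npz'))
    P=lambda d:d['intrinsics']@np.c_[cv2.Rodrigues(d['rvec'])[0],d['tvec'].ravel()]
    X=cv2.triangulatePoints(P(S),P(T),np.array(st).reshape(2,1),np.array(tt).reshape(2,1)).ravel();X=X[:3]/X[3]
    print(X,'res',proj(S,X)-st,proj(T,X)-tt)
E
python3 st.py
```

```text
[ 565.31787033 -131.06502932  163.3202728 ] res [[ 3.73848973 -0.41830745]] [[2.41811059 1.69641803]]
[ 573.64512964 -167.79326222  166.93263374] res [[ 3.61001036 -0.35074245]] [[2.28911194 1.57121712]]
t 3.6333 pos [ 539.3 -137.3  162.6] xang 9.79 z [ 0.  0. -1.] board xy [-133.5   -9. ] F along,lat,z [-0.3  0.8  0.5] tq [0.02 0.01 0.  ] gap 51.3 J [ 25.  18. -21. 110.   8.  53.  10.]
```

Call:
send_rows --pt "0 0 0 0 16 -1 0.6" --pt "0 0 0 0 16 0 0.6" --pt "0 0 0 0 16 0 0.6" --pt "0 0 0 0 0 12 0.6" --pt "0 0 0 0 0 12 0.6" --pt "0 0 0 0 0 0 0.6"

```text
clock: 4.13
position: [546.0, -184.8, 136.9]
tcp_rot: [[0.986, 0.169, -0.003], [0.169, -0.986, 0.001], [-0.003, -0.002, -1.0]]
ft_force: [-1.7, 0.3, 0.3]
finger_gap: 51.3
```

```bash
python3 st.py; python3 - <<'E'
from h import *
d=snap('scene','scene3.png');t=snap('top','top3.png')
a=d['pixels'][190:300,100:220];b=t['pixels'][180:270,340:438]
cv2.imwrite('pics/c7.png',np.hstack([cv2.resize(x,(400,367),interpolation=cv2.INTER_CUBIC) for x in (a,b)]))
s=r.read_state();p=s['position'];R=s['tcp_rot']
for sx in(-1,1):
  for z in(0,14): print(sx,z,proj(d,p+R@[sx*26,0,z])[0].round(1),(proj(d,p+R@[sx*26,0,z])[0]-[100,190])*3.33)
E
```

```text
t 4.1333 pos [ 546.  -184.8  136.9] xang 9.74 z [-0.003  0.001 -1.   ] board xy [-181.2   -4.6] F along,lat,z [0.6 1.6 0.3] tq [0.09 0.05 0.06] gap 51.3 J [ 28.  22. -19. 108.   9.  52.  14.]
-1 0 [146.  267.6] [153.15350603 258.31504625]
-1 14 [147.5 271.2] [158.02998117 270.40792149]
1 0 [167.5 280.9] [224.7607682  302.75803675]
1 14 [168.7 284.4] [228.76445947 314.49891608]
```

View pics/c7.png

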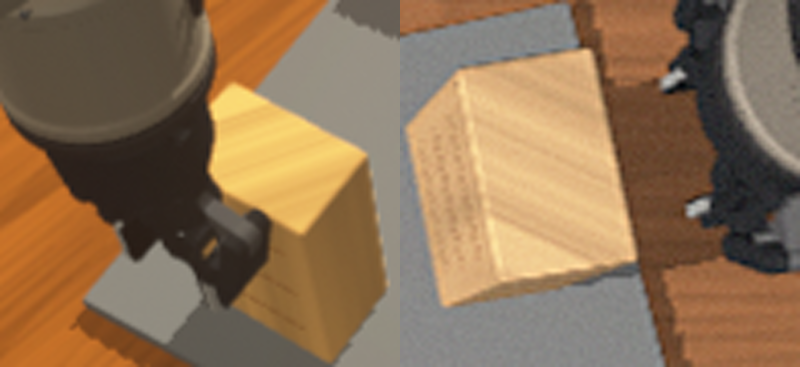

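The pads are roughly level with the TCP rather than 14 mm ahead of it, so the first pass went just over the block's top without touching it. At this height they'll meet the back face, so I'll push again.

Call:
send_rows --pt "0 0 0 0 -7 0 0.6" --pt "0 0 0 0 -7 0 0.6" --pt "0 0 0 0 -6 0 0.6" --pt "0 0 0 0 -4 0 0.6" --pt "0 0 0 0 -4 0 0.6" --pt "0 0 0 0 -4 0 0.6" --pt "0 0 0 0 -4 0 0.6" --pt "0 0 0 0 -4 0 0.6" --pt "0 0 0 0 -4 0 0.6"

```text
clock: 4.98
position: [540.0, -141.8, 139.6]
tcp_rot: [[0.986, 0.169, 0.0], [0.169, -0.986, -0.0], [0.0, 0.0, -1.0]]
ft_force: [-0.2, -1.2, 1.4]
finger_gap: 51.1
```

```bash
python3 st.py; python3 - <<'E'
from h import *
d=snap('scene','scene4.png');t=snap('top','top4.png')
a=d['pixels'][190:300,100:220];b=t['pixels'][180:270,340:438]
cv2.imwrite('pics/c8.png',np.hstack([cv2.resize(x,(400,367),interpolation=cv2.INTER_CUBIC) for x in (a,b)]))
E
```

```text
t 4.9833 pos [ 540.  -141.8  139.6] xang 9.73 z [ 0. -0. -1.] board xy [-138.    -8.6] F along,lat,z [-1.1  0.5  1.4] tq [-0.17 -0.01 -0.01] gap 51.1 J [ 25.  20. -20. 111.   9.  51.  10.]
```

View pics/c8.png

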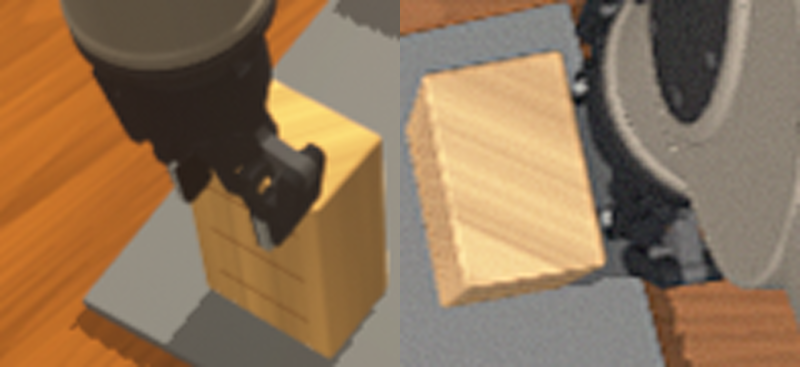

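The block is tipping about its front foot edge without sliding. I'll carry on.

Call:
send_rows --pt "0 0 0 0 -3.5 0 0.6" --pt "0 0 0 0 -3.5 0 0.6" --pt "0 0 0 0 -3.5 0 0.6" --pt "0 0 0 0 -3.5 0 0.6" --pt "0 0 0 0 -3.5 0 0.6" --pt "0 0 0 0 -3.5 0 0.6" --pt "0 0 0 0 -3.5 0 0.6" --pt "0 0 0 0 -3.5 0 0.6"

```text
clock: 5.75
position: [535.2, -114.0, 139.5]
tcp_rot: [[0.986, 0.169, -0.0], [0.169, -0.986, 0.0], [-0.0, -0.0, -1.0]]
ft_force: [0.4, -0.1, 0.5]
finger_gap: 51.3
```

```bash
python3 st.py; python3 - <<'E'
from h import *
d=snap('scene','scene5.png');t=snap('top','top5.png')
a=d['pixels'][160:325,100:280];b=t['pixels'][170:335,220:400]
cv2.imwrite('pics/c9.png',np.hstack([cv2.resize(x,(400,367),interpolation=cv2.INTER_CUBIC) for x in (a,b)]))
E
```

```text
t 5.75 pos [ 535.2 -114.   139.5] xang 9.74 z [-0.  0. -1.] board xy [-109.9  -10.3] F along,lat,z [-0.2 -0.3  0.5] tq [-0.04 -0.    0.01] gap 51.3 J [ 23.  19. -21. 112.   9.  50.   7.]
```

View pics/c9.png

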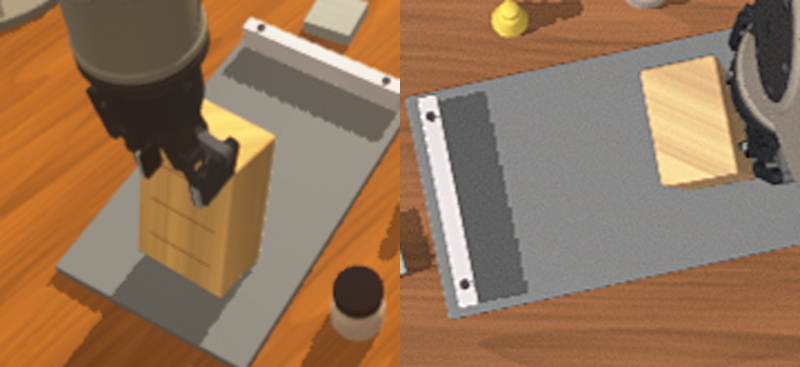

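Call:
send_rows --pt "0 0 0 0 -3 0 0.6" --pt "0 0 0 0 -3 0 0.6" --pt "0 0 0 0 -3 0 0.6" --pt "0 0 0 0 -3 0 0.6" --pt "0 0 0 0 -3 0 0.6" --pt "0 0 0 0 -3 0 0.6"

```text
clock: 6.35
position: [532.2, -96.4, 139.5]
tcp_rot: [[0.986, 0.169, -0.0], [0.169, -0.986, 0.0], [0.0, -0.0, -1.0]]
ft_force: [-0.5, -0.1, -0.0]
finger_gap: 51.2
```

```bash
python3 st.py; python3 - <<'E'
from h import *
d=snap('scene','scene6.png');t=snap('top','top6.png')
a=d['pixels'][160:325,100:280];b=t['pixels'][170:335,220:400]
cv2.imwrite('pics/c10.png',np.hstack([cv2.resize(x,(400,367),interpolation=cv2.INTER_CUBIC) for x in (a,b)]))
E
```

```text
t 6.35 pos [532.2 -96.4 139.5] xang 9.74 z [-0.  0. -1.] board xy [-92.  -11.5] F along,lat,z [-0.   0.5 -0. ] tq [-0.    0.01 -0.  ] gap 51.2 J [ 22.  19. -22. 113.   9.  50.   5.]
```

View pics/c10.png

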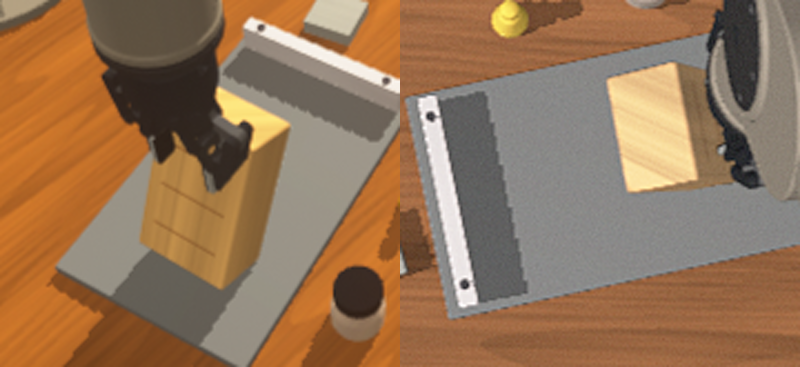

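Call:
send_rows --pt "0 0 0 0 -3 0 0.6" --pt "0 0 0 0 -3 0 0.6" --pt "0 0 0 0 -2 0 0.6" --pt "0 0 0 0 0 0 0.6" --pt "0 0 0 0 0 0 0.6" --pt "0 0 0 0 0 0 0.6" --pt "0 0 0 0 0 0 0.6"

```text
clock: 7.03
position: [530.9, -89.0, 139.5]
tcp_rot: [[0.986, 0.169, -0.0], [0.169, -0.986, 0.0], [-0.0, -0.0, -1.0]]
ft_force: [-0.8, 0.4, 0.1]
finger_gap: 51.4
```

```bash
python3 st.py; python3 - <<'E'
from h import *
d=snap('scene','scene7.png');t=snap('top','top7.png')
a=d['pixels'][160:325,100:280];b=t['pixels'][170:335,220:400]
cv2.imwrite('pics/c11.png',np.hstack([cv2.resize(x,(400,367),interpolation=cv2.INTER_CUBIC) for x in (a,b)]))
E
```

```text
t 7.0333 pos [530.9 -89.  139.5] xang 9.72 z [-0.  0. -1.] board xy [-84.5 -11.9] F along,lat,z [0.6 0.7 0.1] tq [-0.04 -0.03 -0.01] gap 51.4 J [ 21.  19. -22. 113.   9.  50.   4.]
```

View pics/c11.png

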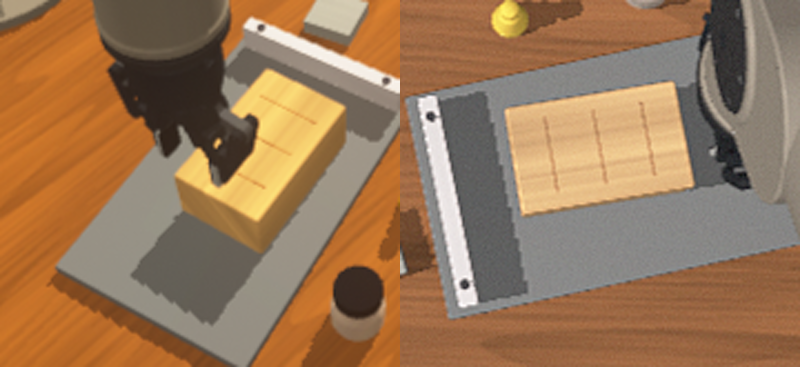

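It has fallen onto its broad side, short of the stop. I'll measure how it lies.

```bash
cat > lie.py <<'E'
from h import *
from fit import fit
import sys
def loc(x,q=(499.87,-9.49,1.8027)):
    c,s=np.cos(q[2]),np.sin(q[2]);d=np.array(x[:2])-q[:2];return np.round([c*d[0]+s*d[1],-s*d[0]+c*d[1],np.degrees(x[2]-q[2])],2)
E
python3 - <<'E'
from lie import *
T=dict(np.load('pics/top7.png.npz'));S=dict(np.load('pics/scene7.png.npz'))
ct=lambda p:(np.array(p)+.5)/2.222-.5+[220,170]
cs=lambda p:(np.array(p)+.5)/2.222-.5+[100,160]
# local: x along length to the stop (±80), y ±50, z 64
o=[(T,[((80,-50,64),ct((505,107))),((-80,-50,64),ct((672,82))),((-80,50,64),ct((693,186))),((80,50,64),ct((521,215)))]),
   (S,[((80,50,64),cs((268,69))),((80,-50,64),cs((346,105))),((-80,-50,64),cs((261,218))),((-80,50,64),cs((177,180))),((-80,-50,0),cs((262,251)))])]
x,e=fit(o,[510,-20,1.8],12);print(x,e);print('block centre in board, rel yaw',loc(x), 'front',loc(x)[0]+80,'stop face 148')
x,e=fit(o[:1],[510,-20,1.8],12);print(loc(x),e)
E
```

```text
[ 518.42626603 -161.32652459    1.96405973] [[102.3, 8.0], [105.7, 8.7], [94.4, 10.4], [90.0, 5.4], [61.7, 44.3], [54.5, 41.4], [51.2, 58.7], [59.8, 59.5], [46.4, 56.8]]
block centre in board, rel yaw [-152.04   16.84    9.25] front -72.03999999999999 stop face 148
[-344.14   60.7    -4.06] [[2.6, 0.8], [0.3, 0.3], [2.2, 1.5], [0.6, 0.5]]
```

```bash
python3 - <<'E'
from lie import *
T=dict(np.load('pics/top7.png.npz'));S=dict(np.load('pics/scene7.png.npz'))
ct=lambda p:(np.array(p)-[400,0]+.5)/2.222-.5+[220,170]
cs=lambda p:(np.array(p)+.5)/2.222-.5+[100,160]
o=[(T,[((80,-50,64),ct((505,107))),((-80,-50,64),ct((672,82))),((-80,50,64),ct((693,186))),((80,50,64),ct((521,215)))]),
   (S,[((80,50,64),cs((268,69))),((80,-50,64),cs((346,105))),((-80,-50,64),cs((261,218))),((-80,50,64),cs((177,180))),((-80,-50,0),cs((262,251)))])]
x,e=fit(o,[510,-20,1.8],12);print(x,e);print('block centre in board, rel yaw',loc(x), 'front',loc(x)[0]+80,'stop face 148')
x,e=fit(o[:1],[510,-20,1.8],12);print(loc(x),e)
E
```

```text
[512.44437431   4.65354204   1.76214696] [[0.8, 0.4], [0.5, 1.4], [0.8, 0.2], [0.3, 0.0], [0.3, 1.6], [0.9, 0.4], [0.7, 1.1], [1.3, 2.7], [1.0, 1.2]]
block centre in board, rel yaw [ 10.87 -15.49  -2.32] front 90.87 stop face 148
[ 11.43 -14.97  -2.98] [[0.8, 0.2], [0.6, 0.7], [0.4, 0.6], [0.2, 0.1]]
```

Call:
send_rows --pt "0 0 0 0 17 0 0.6" --pt "0 0 0 0 17 0 0.6" --pt "0 0 -0.031 2.5 0 20 0.6" --pt "0 0 -0.031 2.5 0 27 0.6" --pt "0 0 0 0 0 27 0.6" --pt "0 0 0 0 0 24 0.6" --pt "0 0 0 0 0 9 0.6" --pt "0 0 0 0 0 0 0.6" --pt "0 0 0 0 0 0 0.6"

```text
clock: 7.88
position: [541.7, -121.3, 33.0]
tcp_rot: [[0.973, 0.23, -0.0], [0.23, -0.973, 0.0], [-0.0, -0.0, -1.0]]
ft_force: [-0.1, 0.4, 0.8]
finger_gap: 51.3
```

```bash
python3 st.py; python3 - <<'E'
from h import *
d=snap('scene','scene8.png');t=snap('top','top8.png')
a=d['pixels'][160:325,100:280];b=t['pixels'][170:335,220:400]
cv2.imwrite('pics/c12.png',np.hstack([cv2.resize(x,(400,367),interpolation=cv2.INTER_CUBIC) for x in (a,b)]))
E
```

```text
t 7.8833 pos [ 541.7 -121.3   33. ] xang 13.3 z [-0.  0. -1.] board xy [-118.5  -15. ] F along,lat,z [ 0.4 -0.   0.8] tq [0.07 0.01 0.07] gap 51.3 J [ 21.  28. -19. 115.  14.  39.   7.]
```

View pics/c12.png

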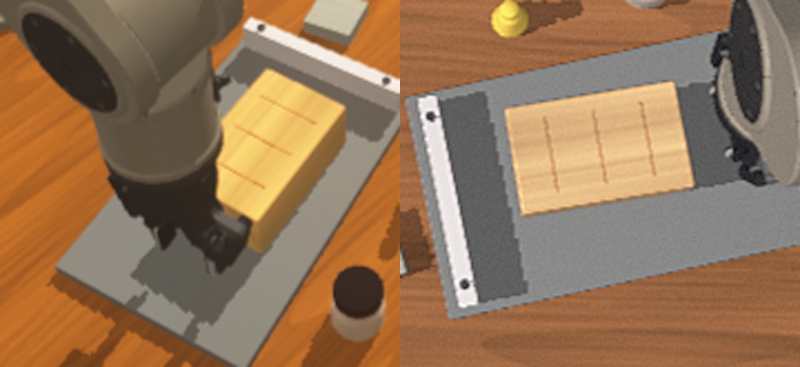

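The tool is square to the stop and low behind the block's end. I'll slide most of the way and watch the drag.

Call:
send_rows --pt "0 0 0 0 -10 0 0.6" --pt "0 0 0 0 -10 0 0.6" --pt "0 0 0 0 -7 0 0.6" --pt "0 0 0 0 -6 0 0.6" --pt "0 0 0 0 -5 0 0.6" --pt "0 0 0 0 -5 0 0.6" --pt "0 0 0 0 -5 0 0.6" --pt "0 0 0 0 -5 0 0.6" --pt "0 0 0 0 -5 0 0.6" --pt "0 0 0 0 -5 0 0.6"

```text
clock: 8.82
position: [526.9, -59.8, 32.5]
tcp_rot: [[0.973, 0.23, -0.0], [0.23, -0.973, -0.0], [-0.0, 0.0, -1.0]]
ft_force: [1.1, -3.1, 2.1]
finger_gap: 51.1
```

```bash
python3 st.py
```

```text
t 8.8167 pos [526.9 -59.8  32.5] xang 13.28 z [-0. -0. -1.] board xy [-55.2 -14.7] F along,lat,z [-3.2 -0.3  2.1] tq [-0.63 -0.19  0.01] gap 51.1 J [ 16.  27. -20. 118.  14.  38.  -0.]
```

Call:
send_rows --pt "0 0 0 0 -4 0 0.6" --pt "0 0 0 0 -4 0 0.6"

```text
clock: 8.98
position: [525.0, -51.9, 32.5]
tcp_rot: [[0.973, 0.23, -0.0], [0.23, -0.973, 0.0], [-0.0, -0.0, -1.0]]
ft_force: [1.0, -3.8, 2.5]
finger_gap: 51.1
```

```bash
python3 st.py; python3 - <<'E'
from h import *
d=snap('scene','scene9.png');t=snap('top','top9.png')
a=d['pixels'][150:315,120:300];b=t['pixels'][170:335,210:390]
cv2.imwrite('pics/c13.png',np.hstack([cv2.resize(x,(400,367),interpolation=cv2.INTER_CUBIC) for x in (a,b)]))
E
```

```text
t 8.9833 pos [525.  -51.9  32.5] xang 13.29 z [-0.  0. -1.] board xy [-47.1 -14.7] F along,lat,z [-4.  -0.1  2.5] tq [-0.66 -0.14  0.04] gap 51.1 J [ 15.  27. -20. 118.  14.  37.  -1.]
```

View pics/c13.png

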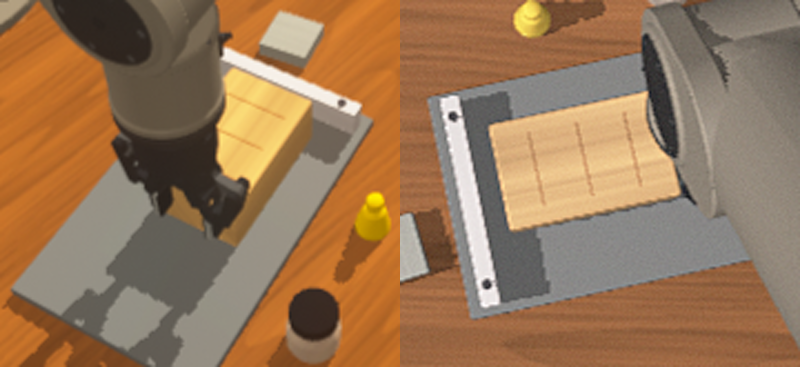

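```bash
python3 - <<'E'
from lie import *
T=dict(np.load('pics/top9.png.npz'))
ct=lambda p:(np.array(p)-[400,0]+.5)/2.222-.5+[210,170]
a=ray(T,ct((489,125)),76);b=ray(T,ct((511,230)),76)
print(loc([*a[:2],0]),loc([*b[:2],0]))
E
```

```text
[ 125.08  -59.99 -103.29] [ 124.97   38.21 -103.29]
```

Drag is about 3.6 N. The front edge is square, about 23 mm short of the stop. I'll go up slowly.

Call:
send_rows --pt "0 0 0 0 -4 0 0.6" --pt "0 0 0 0 -4 0 0.6" --pt "0 0 0 0 -4 0 0.6" --pt "0 0 0 0 -3 0 0.6" --pt "0 0 0 0 -1 0 0.6" --pt "0 0 0 0 -1 0 0.6"

```text
clock: 9.58
position: [521.2, -35.5, 32.5]
tcp_rot: [[0.973, 0.23, -0.0], [0.23, -0.973, 0.0], [-0.0, -0.0, -1.0]]
ft_force: [0.2, -1.7, -0.3]
finger_gap: 51.1
```

```bash
python3 st.py
```

```text
t 9.5833 pos [521.2 -35.5  32.5] xang 13.31 z [-0.  0. -1.] board xy [-30.2 -14.8] F along,lat,z [-1.7  0.2 -0.3] tq [-0.3  -0.06  0.03] gap 51.1 J [ 13.  26. -20. 119.  15.  37.  -3.]
```

Call:
send_rows --pt "0 0 0 0 -0.5 0 0.6" --pt "0 0 0 0 -0.5 0 0.6" --pt "0 0 0 0 -0.5 0 0.6" --pt "0 0 0 0 -0.5 0 0.6"

```text
clock: 9.92
position: [520.9, -33.9, 32.5]
tcp_rot: [[0.973, 0.23, 0.0], [0.23, -0.973, 0.0], [0.0, -0.0, -1.0]]
ft_force: [0.2, -1.8, -1.5]
finger_gap: 51.2
```

```bash
python3 st.py
```

```text
t 9.9167 pos [520.9 -33.9  32.5] xang 13.28 z [ 0.  0. -1.] board xy [-28.6 -14.8] F along,lat,z [-1.8  0.2 -1.5] tq [-0.32 -0.07  0.03] gap 51.2 J [ 13.  26. -20. 119.  15.  37.  -3.]
```

Call:
send_rows --pt "0 0 0 0 -0.5 0 0.6" --pt "0 0 0 0 -0.5 0 0.6" --pt "0 0 0 0 -0.5 0 0.6" --pt "0 0 0 0 -0.5 0 0.6"

```text
clock: 10.25
position: [520.4, -31.9, 32.5]
tcp_rot: [[0.973, 0.23, 0.0], [0.23, -0.973, 0.0], [0.0, -0.0, -1.0]]
ft_force: [0.9, -2.2, -1.2]
finger_gap: 51.3
```

```bash
python3 st.py
```

```text
t 10.25 pos [520.4 -31.9  32.5] xang 13.29 z [ 0.  0. -1.] board xy [-26.5 -14.8] F along,lat,z [-2.3 -0.4 -1.2] tq [-0.37 -0.11  0.  ] gap 51.3 J [ 13.  26. -20. 119.  15.  37.  -4.]
```

Call:
send_rows --pt "0 0 0 0 -0.4 0 0.6" --pt "0 0 0 0 -0.4 0 0.6" --pt "0 0 0 0 -0.4 0 0.6"

```text
clock: 10.5
position: [520.1, -30.7, 32.5]
tcp_rot: [[0.973, 0.23, 0.0], [0.23, -0.973, 0.0], [0.0, -0.0, -1.0]]
ft_force: [0.2, -0.6, -1.3]
finger_gap: 51.1
```

```bash
python3 st.py
```

```text
t 10.5 pos [520.1 -30.7  32.5] xang 13.29 z [ 0.  0. -1.] board xy [-25.3 -14.9] F along,lat,z [-0.6 -0.  -1.3] tq [-0.26 -0.07  0.04] gap 51.1 J [ 13.  26. -20. 119.  15.  37.  -4.]
```

Call:
send_rows --pt "0 0 0 0 -0.4 0 0.6" --pt "0 0 0 0 -0.4 0 0.6" --pt "0 0 0 0 -0.4 0 0.6"

```text
clock: 10.75
position: [519.8, -29.5, 32.5]
tcp_rot: [[0.973, 0.23, -0.0], [0.23, -0.973, 0.0], [-0.0, -0.0, -1.0]]
ft_force: [0.0, -1.4, -1.1]
finger_gap: 51.5
```

```bash
python3 st.py
```

```text
t 10.75 pos [519.8 -29.5  32.5] xang 13.29 z [-0.  0. -1.] board xy [-24.1 -14.8] F along,lat,z [-1.4  0.3 -1.1] tq [-0.3  -0.13 -0.05] gap 51.5 J [ 13.  26. -20. 119.  15.  37.  -4.]
```

Call:
send_rows --pt "0 0 0 0 -0.4 0 0.6" --pt "0 0 0 0 -0.4 0 0.6" --pt "0 0 0 0 -0.4 0 0.6"

```text
clock: 11.0
position: [519.9, -29.2, 32.6]
tcp_rot: [[0.973, 0.229, 0.001], [0.229, -0.973, -0.001], [0.0, 0.001, -1.0]]
ft_force: [3.0, -9.5, -0.6]
finger_gap: 51.5
```

```bash
python3 st.py;python3 - <<'E'
from h import *
d=snap('scene','scene10.png');t=snap('top','top10.png')
a=d['pixels'][150:260,180:300];b=t['pixels'][190:300,215:335]
cv2.imwrite('pics/c14.png',np.hstack([cv2.resize(x,(400,367),interpolation=cv2.INTER_CUBIC) for x in (a,b)]))
E
```

```text
t 11.0 pos [519.9 -29.2  32.6] xang 13.27 z [ 0.001 -0.001 -1.   ] board xy [-23.8 -14.9] F along,lat,z [-10.   -0.7  -0.6] tq [-1.9  -0.55  0.21] gap 51.5 J [ 13.  26. -20. 119.  15.  37.  -4.]
```

View pics/c14.png

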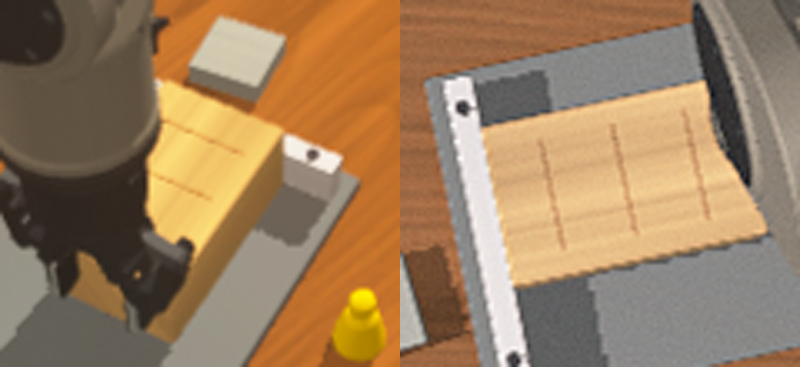

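The block is in contact, with 10 N total and the load biased to the near-robot finger. I'll turn the tool a hair to share the load and take the lagging side up.

Call:
send_rows --pt "0 0 -0.003 0 0 0 0.6" --pt "0 0 0 0 0 0 0.6"

```text
clock: 11.27
position: [520.0, -29.2, 32.7]
tcp_rot: [[0.973, 0.232, 0.001], [0.232, -0.973, -0.001], [0.001, 0.001, -1.0]]
ft_force: [2.2, -6.7, -1.1]
finger_gap: 51.6
```

```bash
python3 st.py
```

```text
t 11.2667 pos [520.  -29.2  32.7] xang 13.41 z [ 0.001 -0.001 -1.   ] board xy [-23.8 -15. ] F along,lat,z [-7.  -0.6 -1.1] tq [-1.36 -0.49 -0.18] gap 51.6 J [ 13.  26. -20. 119.  15.  37.  -4.]
```

Call:
send_rows --pt "0 0 -0.003 0 0 0 0.6" --pt "0 0 0 0 0 0 0.6"

```text
clock: 11.43
position: [520.0, -29.3, 32.7]
tcp_rot: [[0.972, 0.235, 0.001], [0.235, -0.972, -0.001], [0.001, 0.001, -1.0]]
ft_force: [2.3, -7.4, -1.5]
finger_gap: 51.2
```

```bash
python3 st.py
```

```text
t 11.4333 pos [520.  -29.3  32.7] xang 13.58 z [ 0.001 -0.001 -1.   ] board xy [-23.9 -15. ] F along,lat,z [-7.7 -0.5 -1.5] tq [-1.42 -0.61 -0.24] gap 51.2 J [ 13.  26. -20. 119.  15.  37.  -4.]
```

Call:
send_rows --pt "0 0 0.0045 0 -0.2 0 0.6" --pt "0 0 0 0 -0.2 0 0.6" --pt "0 0 0 0 0 0 0.6"

```text
clock: 11.68
position: [519.9, -29.2, 32.7]
tcp_rot: [[0.973, 0.23, 0.001], [0.23, -0.973, -0.001], [0.001, 0.001, -1.0]]
ft_force: [2.5, -9.4, -0.5]
finger_gap: 51.2
```

```bash
python3 st.py
```

```text
t 11.6833 pos [519.9 -29.2  32.7] xang 13.32 z [ 0.001 -0.001 -1.   ] board xy [-23.8 -15. ] F along,lat,z [-9.7 -0.3 -0.5] tq [-1.82 -0.53  0.11] gap 51.2 J [ 13.  26. -20. 119.  15.  37.  -4.]
```

Call:
send_rows --pt "0 0 -0.0007 0 -0.2 0 0.6" --pt "0 0 0 0 -0.2 0 0.6" --pt "0 0 0 0 -0.2 0 0.6" --pt "0 0 0 0 0 0 0.6"

```text
clock: 12.02
position: [519.9, -29.2, 32.8]
tcp_rot: [[0.973, 0.23, 0.001], [0.23, -0.973, -0.002], [0.001, 0.002, -1.0]]
ft_force: [3.5, -13.1, -0.4]
finger_gap: 51.0
```

```bash
python3 st.py
```

```text
t 12.0167 pos [519.9 -29.2  32.8] xang 13.32 z [ 0.001 -0.002 -1.   ] board xy [-23.8 -15. ] F along,lat,z [-13.5  -0.4  -0.4] tq [-2.53 -0.72  0.06] gap 51.0 J [ 13.  26. -20. 119.  15.  37.  -4.]
```

Call:
send_rows --pt "0 0 -0.0003 0 -0.2 0 0.6" --pt "0 0 0 0 -0.2 0 0.6" --pt "0 0 0 0 -0.1 0 0.6" --pt "0 0 0 0 0 0 0.6"

```text
clock: 12.35
position: [519.9, -29.2, 32.8]
tcp_rot: [[0.973, 0.23, 0.001], [0.23, -0.973, -0.002], [0.001, 0.002, -1.0]]
ft_force: [4.3, -14.4, -0.4]
finger_gap: 51.3
```

```bash
python3 - <<'E'
from h import *
u=[-.2299,.9732]
F=[]
for i in range(3):
    s=r.read_state();F.append(s['ft_force'][:2]@u)
print(F,s['wrist_torque'],s['clock'])
E
```

```text
[np.float64(-14.99425836315679), np.float64(-14.99425836315679), np.float64(-14.99425836315679)] [-3.01953726 -0.8571197   0.03145086] 12.35
```

Call:
send_rows --pt "0 0 0 0 -0.12 0 0.6" --pt "0 0 0 0 0 0 0.6" --pt "0 0 0 0 0 0 0.6" --pt "0 0 0 0 0 0 0.6"

```text
clock: 12.68
position: [519.9, -29.2, 32.9]
tcp_rot: [[0.973, 0.23, 0.001], [0.23, -0.973, -0.002], [0.001, 0.002, -1.0]]
ft_force: [4.5, -16.6, 0.3]
finger_gap: 50.8
```

```bash
python3 st.py
```

```text
t 12.6833 pos [519.9 -29.2  32.9] xang 13.32 z [ 0.001 -0.002 -1.   ] board xy [-23.8 -15. ] F along,lat,z [-17.2  -0.5   0.3] tq [-3.17 -0.82  0.08] gap 50.8 J [ 12.  26. -20. 119.  15.  37.  -4.]
```

Call:
send_rows --pt "0 0 0 0 0 0 0.6" --pt "0 0 0 0 0 0 0.6" --pt "0 0 0 0 0 0 0.6" --pt "0 0 0 0 0 0 0.6"

```text
clock: 13.02
position: [519.9, -29.2, 32.9]
tcp_rot: [[0.973, 0.23, 0.001], [0.23, -0.973, -0.002], [0.001, 0.002, -1.0]]
ft_force: [4.6, -16.2, -0.4]
finger_gap: 51.2
```

```bash
python3 st.py
```

```text
t 13.0167 pos [519.9 -29.2  32.9] xang 13.32 z [ 0.001 -0.002 -1.   ] board xy [-23.8 -15. ] F along,lat,z [-16.8  -0.8  -0.4] tq [-3.21 -0.77  0.11] gap 51.2 J [ 12.  26. -20. 119.  15.  37.  -4.]
```

Call:
send_rows --pt "0 0 0 0 0 0 0.6" --pt "0 0 0 0 0 0 0.6" --pt "0 0 0 0 0 0 0.6" --pt "0 0 0 0 0 0 0.6" --pt "0 0 0 0 0 0 0.6" --pt "0 0 0 0 0 0 0.6" --pt "0 0 0 0 0 0 0.6"

```text
clock: 13.6
position: [519.9, -29.2, 32.8]
tcp_rot: [[0.973, 0.23, 0.001], [0.23, -0.973, -0.002], [0.001, 0.002, -1.0]]
ft_force: [4.2, -15.6, 0.1]
finger_gap: 51.1
```

```bash
python3 st.py; python3 - <<'E'
from h import *
t=snap('top','top11.png')
b=t['pixels'][190:300,215:335]
cv2.imwrite('pics/c15.png',cv2.resize(b,(655,600),interpolation=cv2.INTER_CUBIC))
E
```

```text
t 13.6 pos [519.9 -29.2  32.8] xang 13.31 z [ 0.001 -0.002 -1.   ] board xy [-23.8 -15. ] F along,lat,z [-16.2  -0.5   0.1] tq [-3.21 -0.85  0.15] gap 51.1 J [ 12.  26. -20. 119.  15.  37.  -4.]
```

View pics/c15.png

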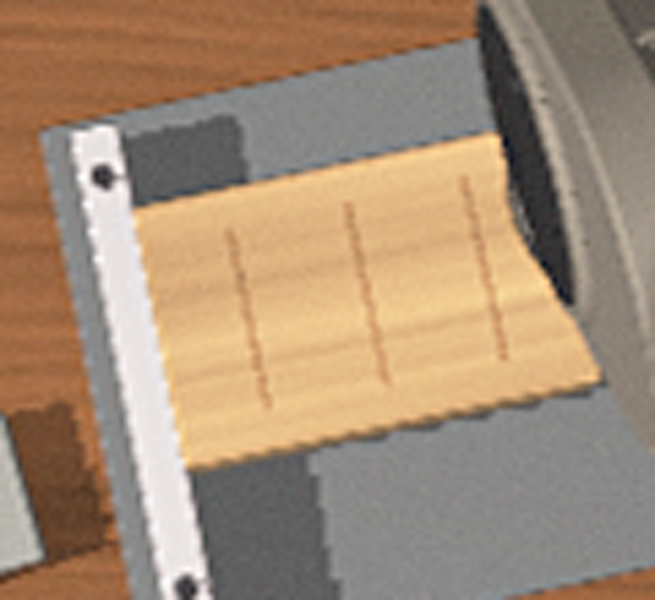

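Steady at about 16.7 N total, roughly 14 N of it on the stop after drag, and the end lies along the whole stop face. I'll hold a little longer and then back away.

Call:
send_rows --pt "0 0 0 0 0 0 0.6" --pt "0 0 0 0 0 0 0.6" --pt "0 0 0 0 0 0 0.6" --pt "0 0 0 0 0 0 0.6" --pt "0 0 0 0 1 0 0.6" --pt "0 0 0 0 2 0 0.6" --pt "0 0 0 0 5 0 0.6" --pt "0 0 0 0 12 0 0.6" --pt "0 0 0 0 20 0 0.6" --pt "0 0 0 0 25 0 0.6" --pt "0 0 0 0 25 0 0.6" --pt "0 0 0 0 25 0 0.6"

```text
clock: 14.65
position: [546.1, -140.5, 32.5]
tcp_rot: [[0.973, 0.232, -0.0], [0.232, -0.973, 0.0], [-0.0, -0.0, -1.0]]
ft_force: [-0.5, 0.1, 0.6]
finger_gap: 51.1
```

Call:
send_rows --pt "0 0 0 0 30 -10 0.6" --pt "0 0 0 0 30 -25 0.6" --pt "0 0 0 0 30 -25 0.6" --pt "0 0 0 0 30 -25 0.6" --pt "0 0 0 0 30 -20 0.6" --pt "0 0 0 0 30 0 0.6" --pt "0 0 0 0 0 0 0.6"

```text
clock: 15.23
position: [587.6, -321.8, 138.8]
tcp_rot: [[0.974, 0.226, 0.002], [0.226, -0.974, -0.003], [0.001, 0.004, -1.0]]
ft_force: [-1.1, 0.3, -0.5]
finger_gap: 51.3
```

```bash
python3 st.py; python3 - <<'E'
from h import *
d=snap('scene','scene12.png');t=snap('top','top12.png')
a=d['pixels'][140:320,120:300];b=t['pixels'][145:325,190:370]
cv2.imwrite('pics/c16.png',np.hstack([cv2.resize(x,(400,400),interpolation=cv2.INTER_CUBIC) for x in (a,b)]))
E
```

```text
t 15.2333 pos [ 587.6 -321.8  138.8] xang 13.06 z [ 0.002 -0.003 -1.   ] board xy [-324.2  -13.6] F along,lat,z [ 0.5  1.1 -0.5] tq [ 0.01  0.12 -0.01] gap 51.3 J [ 36.  29. -18.  96.  11.  56.  27.]
```

View pics/c16.png

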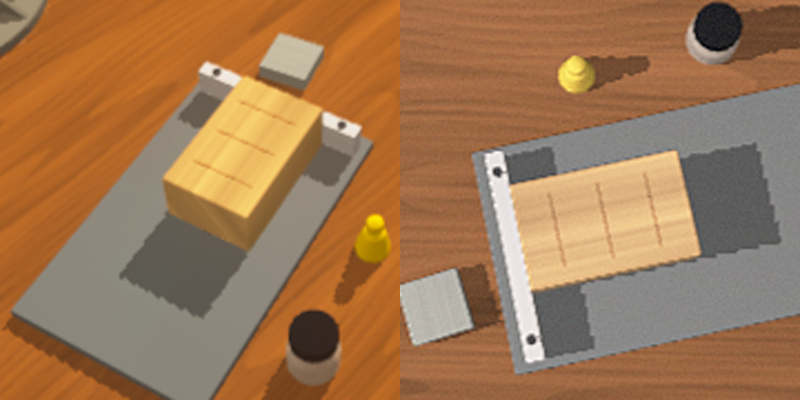

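Flush in both views, and the bystanders haven't moved. A numeric check on the block and stop angles next.

```bash
python3 - <<'E'
from lie import *
T=dict(np.load('pics/top12.png.npz'));S=dict(np.load('pics/scene12.png.npz'))
ct=lambda p:(np.array(p)-[400,0]+.5)/2.222-.5+[190,145]
cs=lambda p:(np.array(p)+.5)/2.222-.5+[120,140]
o=[(T,[((80,-50,64),ct((511,185))),((-80,-50,64),ct((678,150))),((-80,50,64),ct((700,255))),((80,50,64),ct((530,291)))]),
   (S,[((80,50,64),cs((247,75))),((80,-50,64),cs((322,108))),((-80,-50,64),cs((248,216))),((-80,50,64),cs((164,180)))])]
x,e=fit(o,[480,60,1.8],12);print(loc(x),'front',loc(x)[0]+80,e)
for n in('scene','top'):
    a=cv2.imread(f'pics/{n}0.png').astype(int);b=cv2.imread(f'pics/{n}12.png').astype(int);D=np.abs(a-b).max(2)>60
    for nm,P in(('wax',(642,89,25)),('jar',(688,-45,40)),('anvil',None)):
        if P: q=proj(dict(np.load(f'pics/{n}0.png.npz')),P)[0].astype(int)
        else: q=np.array([206,283]) if n=='top' else np.array([251,167])
        print(n,nm,q,D[q[1]-14:q[1]+14,q[0]-14:q[0]+14].sum())
E
```

```text
[ 68.33 -11.65  -0.12] front 148.32999999999998 [[1.1, 0.5], [0.2, 0.7], [1.0, 0.2], [0.1, 0.0], [1.1, 0.8], [1.3, 0.3], [0.4, 0.9], [1.1, 1.2]]
scene wax [286 243] 0
scene jar [262 293] 0
scene anvil [251 167] 16
top wax [268 178] 0
top jar [330 157] 0
top anvil [206 283] 0
```

```bash
python3 -c "
from cell import workorder
print(workorder.close_job())"
```

```text
the job is handed in; nothing more can be done
None
```

I tipped the block onto its broad side, slid it square against the stop, pressed it there and backed away. The job is handed in, with the robot clear by about 15 s on the clock.

- **Tipping:** the block fell about 57 mm short of the stop. My first push passed just over its top without touching it, because the open fingertips sit farther back than I had assumed. I backed off, lowered the tool and pushed again.
- **Pressing:** I held it for about 1.5 s at a measured 16–17 N on the tool. Drag during the slide was uneven, about 3–4 N moving steadily and 1–2 N when creeping. The force on the stop is therefore inferred, not measured: about 13–15 N. The highest tool reading was 17.2 N.
- **Final check:** the block's front end sits at 148.3 mm along the board, against 148.1 mm for the stop face. Its turn relative to the board is −0.1°, within what the camera can resolve.
- **Surroundings:** image comparison showed no change at the wax figure or the jar. The anvil was unchanged from above. A few pixels differed near it in the side view; I took those as the block now lying in front of it and didn't check further.

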